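# Sample drawers: shut two, push out the next

## Task

The stock count moves on to the next sample drawer. With the fingertips, push both open drawers of the bottom row fully shut; then reach into the part-open drawer of the top row and push its front out toward the robot from the inside until it is fully open. Only push: nothing is to be pinched or pulled: keep off the pull block on the front of that top drawer, leave the other drawers shut, and do not lift or shift the loose things around the rack.

Things in the scene. Friction and masses are not known exactly. Their poses are not given: they have to be found in the camera images.
- rack: flat grey base plate 180 x 370 x 12 mm, fixed, under three orange drawer towers side by side. Origin: centre of its underside. +x points from the rack's front to its back (the way drawers close), y along the row of towers, z up. The rack's front face is the plane x = -90 mm here; drawers slide out of it toward -x. Small loose things stand on the towers, 40 mm behind the middle line
- tower_a: fixed orange tower 180 deep (x), 120 wide, 92 high, top 104 mm above the table, with a bottom drawer low_a and a top drawer top_a; which tower is left, middle or right varies, 122 mm apart. Origin: centre of its underside; axes as the rack's
- tower_b: fixed orange tower 180 deep (x), 120 wide, 92 high, top 104 mm above the table, with a bottom drawer low_b and a top drawer top_b; which tower is left, middle or right varies, 122 mm apart. Origin: centre of its underside; axes as the rack's
- tower_c: fixed orange tower 180 deep (x), 120 wide, 92 high, top 104 mm above the table, with a bottom drawer low_c and a top drawer top_c; which tower is left, middle or right varies, 122 mm apart. Origin: centre of its underside; axes as the rack's
- low_a (a joint): how far the bottom-row drawer of tower a is pulled out, m: 0 = shut, front plate flush with the rack's front face; 0.12 = fully open at its stop. Slides with about 1.5 N of friction plus light damping, stays where it is left; starts open by 50 to 110 mm
- top_a (a joint): how far the top-row drawer of tower a is pulled out, m: 0 = shut, front plate flush with the rack's front face; 0.12 = fully open at its stop. Slides with about 1.5 N of friction plus light damping, stays where it is left; starts shut and stays shut
- low_b (a joint): how far the bottom-row drawer of tower b is pulled out, m: 0 = shut, front plate flush with the rack's front face; 0.12 = fully open at its stop. Slides with about 1.5 N of friction plus light damping, stays where it is left; starts open by 50 to 110 mm
- top_b (a joint): how far the top-row drawer of tower b is pulled out, m: 0 = shut, front plate flush with the rack's front face; 0.12 = fully open at its stop. Slides with about 1.5 N of friction plus light damping, stays where it is left; starts shut and stays shut
- low_c (a joint): how far the bottom-row drawer of tower c is pulled out, m: 0 = shut, front plate flush with the rack's front face; 0.12 = fully open at its stop. Slides with about 1.5 N of friction plus light damping, stays where it is left; starts shut and stays shut
- top_c (a joint): how far the top-row drawer of tower c is pulled out, m: 0 = shut, front plate flush with the rack's front face; 0.12 = fully open at its stop. Slides with about 1.5 N of friction plus light damping, stays where it is left; starts part open by 58 to 75 mm
- low_a_front (a point): drawer low_a: open-topped grey tub 106 wide, 170 long, walls 30 high, 8 mm of seen-only parts on its floor; pull block 96 wide (y), 14 high, 12 deep at the top of its front plate (4 thick, 38 high). Point: centre of the block's outer (-x) face, 47 mm above the table, axes as the rack's. Plate 12 to 16 mm behind it (+x), rim 8 mm above, tub floor 26 mm below it
- low_b_front (a point): drawer low_b: open-topped grey tub 106 wide, 170 long, walls 30 high, 8 mm of seen-only parts on its floor; pull block 96 wide (y), 14 high, 12 deep at the top of its front plate (4 thick, 38 high). Point: centre of the block's outer (-x) face, 47 mm above the table, axes as the rack's. Plate 12 to 16 mm behind it (+x), rim 8 mm above, tub floor 26 mm below it
- top_c_front (a point): drawer top_c: open-topped grey tub 106 wide, 170 long, walls 30 high, 8 mm of seen-only parts on its floor; pull block 96 wide (y), 14 high, 12 deep at the top of its front plate (4 thick, 38 high). Point: centre of the block's outer (-x) face, 91 mm above the table, axes as the rack's. Plate 12 to 16 mm behind it (+x), rim 8 mm above, tub floor 26 mm below it
- jar: closed jar, 56 mm across, 75 high, upright on the table near the rack's left front corner. A bystander, loose; origin at the centre of its underside
- pot: open blue plastic pot, 52 mm across, 50 high, upright on top of the rack. A bystander, loose; origin at the centre of its underside
- reel: flat black ring 70 mm across, 22 high, lying on the table to the left of and before the rack. A bystander, loose; origin at the centre of its underside
- bin: small open blue bin 150 x 110 x 55 mm on the table to the right of the rack. A bystander, loose; origin at the centre of its underside
- stamp: wooden hand stamp, 40 mm across, 42 high, upright on the table in front of the rack. A bystander, loose; origin at the centre of its underside
- gauge: steel gauge block 60 x 35 x 20 mm lying on the table to the right of and before the rack. A bystander, loose; origin at the centre of its underside
- can: closed can, 50 mm across, 60 high, upright on top of the rack. A bystander, loose; origin at the centre of its underside

How it is judged:
On the way, in this order (a step that is already met when the one before it is completed fails the run):
1. both open bottom-row drawers are pushed shut (in either order) (value of joint each of low_a, low_b below 0.006 m), for 0.2 s.
2. then the part-open top-row drawer is pushed fully open (value of joint top_c above 0.112 m), for 0.2 s.
At the end, for the whole second after the job is handed in: all three bottom drawers and the other two top drawers are within 6 mm of shut, drawer top_c is open by more than 112 mm of its 120 mm, and low_a, low_b and top_c are at rest (under 10 mm/s) (all of step 1 and value of joint each of top_a, top_b, low_c below 0.006 m and value of joint top_c above 0.112 m and velocity of joint low_a between -0.01 and 0.01 m/s and velocity of joint low_b between -0.01 and 0.01 m/s and velocity of joint top_c between -0.01 and 0.01 m/s); the robot touches nothing.
It fails at once if the top-row drawer's pull block is gripped or pressed (more than 5 N on it from the fingers) (contact force between top_c_c5 and the fingers above 5 N).
It fails at once if the top-row drawer is pinched by a side wall (more than 15 N on the wall from the fingers) (contact force between any of top_c_c3, top_c_c4 and the fingers above 15 N).
It fails at once if a drawer that was shut is pulled open by more than 20 mm (value of joint any of top_a, top_b, low_c above 0.02 m).
It fails at once if a loose bystander is lifted, carried or shifted by more than 30 mm (distance of any of jar, pot, reel, bin, stamp, gauge, can from where it was at the start of the episode above 0.03 m).
It fails at once if an upright bystander is tipped over (angle between any of jar, pot, stamp, can's own z axis and vertical above 0.5 rad).
It also fails if it takes over 58 s, if anything falls off the work surface, if the arm or the gripper's body presses on something with over 40 N, if the wrist force passes 120 N, or if a joint passes its speed limit or range.

## Robot

A 6-joint arm with a two-finger parallel gripper is mounted at the origin on the work surface. World frame = base frame: x ahead of the robot, y to its left, z up, the work surface at z = 0. Lengths are in m, angles in rad, forces in N, time in s.
With the tool pointing down it reaches from about 0.35 to 0.775 m from the base axis. Payload 7.3 kg.
Tool frame: the origin (TCP) lies midway between the tips of the shut fingers; the grasp point (between the pads) lies 19 mm behind it (tcp_to_grasp is the distance from the TCP to the grasp point, in m); z points along the fingers, y is the line along which they close (so a half turn about z gives the same grasp; the last joint's range is limited). The gripper opens to 92 mm and grips with 3 to 60 N. Pads are 19 mm wide; open, the fingers measure 130 mm over their backs; the gripper's body (75 mm by 190 mm) begins 47 mm behind the grasp point.
Start: joints at [1.098, 0.342, 1.524, -0, 1.275, -0.146], TCP at [0.169, 0.497, 0.198] pointing down, gripper open.
Joint ranges: [-2.53, 2.53], [-0.77, 2.02], [0.04, 2.7], [-1, 4.14], [0.28, 2.66], [-3.11, 3.11]. Speed limits (rad/s): [2.57, 2.57, 3.14, 3.14, 3.14, 3.14].

## Interface

Orientations are given as [roll, pitch, yaw] about the fixed x, y, z axes, in that order (R = Rz(yaw) Ry(pitch) Rx(roll)).
In Python, from cell import observe, read_camera, calibration, hand_in, tcp_to_grasp gives the robot as it stands.
- The arm moves only by the tool send_rows, never from a script. Its argument "targets" is a list of rows, each a list of 5 numbers: the opening, from 0 (shut) to 1 (fully open), then the shift along the world's x, y, z in m, then the turn about the world's z in rad. A call has 1 to 5 rows; each row shifts and turns the commanded pose from where the row before left it; what a row does not reach is not made up. A row lasts 1/10 s, in which the tool goes at most 50 mm and 8.59 degrees, less where a joint would pass 70% of its speed; a pose out of reach is approached as far as the arm can. A call is refused whole if a number of a shift passes 0.05 or a number of a turn 0.15, either way. A call with a gripper value outside its range is refused whole. The fingers move at their own pace and stop on an object; "grip_force" is the grip in N (left out, the last holds). Time passes only in rows, so rows that do not move let the fingers close. It gives the time, the measured TCP pose, the force, the opening and the grip force at its end, in the units of the state.
- observe(): the state, without advancing time (a new reading comes with each control period).
- read_camera(name): name is "scene" or "top"; returns (picture, depth): 400x640x3 uint8, red, green, blue; 400x640 float32, m along the optical axis (not along the pixel's ray), 0 where there is no reading.
- calibration(name): a dict with "intrinsics" (3x3 intrinsics, pixels), "k1" (the pictures are not rectified: a ray, as slopes to the right and down, at radius r is drawn at 1 + k1 r^2 times it, then the intrinsics apply), "world_to_cam" (4x4, takes a point from world to camera coordinates). Camera axes: x right, y up, looking along -z (the intrinsics and any distortion apply to the point x, -y, -z); pixel columns grow to the right and rows downward; lengths in m; the calibration is good to about 2 mm. A picture is of the moment at which its call begins. calibration takes no time and is no camera call.
- hand_in(): hands the job in; it is judged then, once.
The state is a dict: "time": time; "qpos": joint angles; "qvel": joint speeds; "joint_efforts": joint torques, N m; "tool_pos": TCP position; "tool_rot": TCP orientation; "contact_force": force on the tool from outside, world axes, zero at the start; "torque": the same for the moment, N m; "opening": finger opening in m; "grip_force": force on a finger pad.
Only numpy, scipy, OpenCV 4.12 (cv2) and the standard library are available. Lean on these libraries where they do the work, as an engineer would, in place of code of your own. Each camera call takes 0.05 s, during which the arm holds its last target. There are 200 camera calls.

## Working session

There is one attempt and no reset: what is moved stays moved. The work goes in short steps, Python scripts to look and compute and a tool call to move; the robot and the scene stay as the last step left them, time stands still between calls to the robot, and variables do not carry over. Pictures are saved under pics/ and viewed, at most 10 in all, crops included, and the job is handed in when it is done.

Besides the shell and the picture viewer there is one more tool, called after "Call:" by a JSON object that holds its "op" and its "data". send_rows: Moves the arm, as the interface text tells. Its arguments: {"type":"object","properties":{"targets":{"type":"array","items":{"type":"array","items":{"type":"number"}}},"grip_force":{"type":"number"}},"required":["targets"]}

```bash
mkdir -p pics; ls
cat > h.py <<'E'
import numpy as np, cv2
from cell import *
def cloud(name):
    im,d=read_camera(name); c=calibration(name); K=np.array(c["intrinsics"]);k1=c["k1"];T=np.linalg.inv(np.array(c["world_to_cam"]))
    v,u=np.mgrid[:400,:640]; xd=(u-K[0,2])/K[0,0]; yd=(v-K[1,2])/K[1,1]
    x,y=xd.copy(),yd.copy()
    for _ in range(10):
        s=1+k1*(x*x+y*y); x=xd/s; y=yd/s
    P=np.stack([x*d,-y*d,-d,np.ones_like(d)],-1)@T.T
    P=P[...,:3]; P[d==0]=np.nan
    return im,P
E
python3 - <<'E'
from h import *
for n in("scene","top"):
    im,P=cloud(n); cv2.imwrite(f"pics/{n}0.png",im[...,::-1]); np.savez(f"/tmp/{n}0.npz",im=im,P=P)
o=observe(); print(o["tool_pos"],o["tool_rot"],o["opening"],o["time"],tcp_to_grasp)
E
```

```text
pics
[0.16832341 0.49685813 0.19742877] [-3.14025120e+00 -2.16635675e-04  2.81475950e+00] 0.09163143729176261 0.1 0.0188
```

View pics/scene0.png

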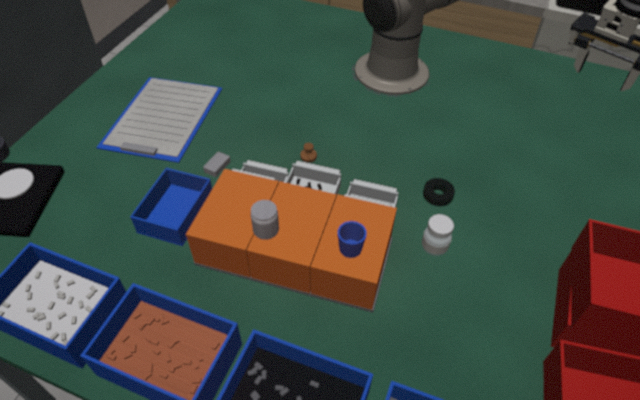

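View pics/top0.png

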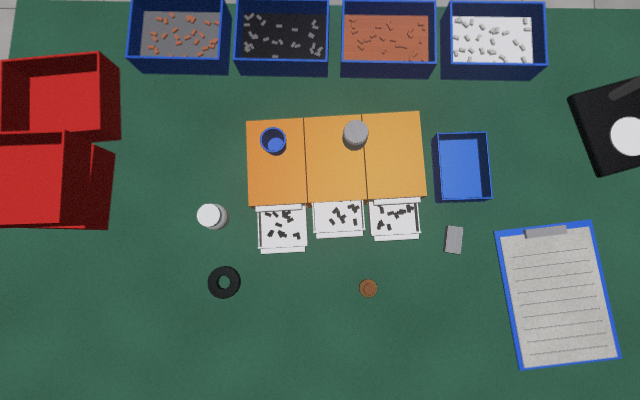

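The scene view shows three open drawers in front of the orange towers. The middle one (about 315,180) looks highest. In the top view the drawer fronts are at about (283,250), (338,235) and (395,238), the stamp is at (368,288), the jar at (211,216), the reel at (224,282) and the gauge at (454,240).

```bash
cat > m.py <<'E'
from h import *
def rack(f="/tmp/top0.npz"):
    z=np.load(f); im,P=z["im"],z["P"]
    h=cv2.cvtColor(im,cv2.COLOR_RGB2HSV)
    m=(h[...,0]<25)&(h[...,1]>120)&(abs(P[...,2]-.104)<.012)&(P[...,0]>.3)
    n,l,s,c=cv2.connectedComponentsWithStats(m.astype(np.uint8)); 
    m=np.isin(l,[i for i in range(1,n) if s[i,4]>1500])
    r=cv2.minAreaRect(P[m][:,:2].astype(np.float32)*1000)
    return im,P,m,r
if __name__=="__main__":
    im,P,m,r=rack(); print(r, np.median(P[m][:,2]))
    b=cv2.boxPoints(r)/1000; print(b)
    e=[b[(i+1)%4]-b[i] for i in range(2)]; ey=max(e,key=np.linalg.norm); ey/=np.linalg.norm(ey); ey*=np.sign(ey[1]); ex=np.array([ey[1],-ey[0]])
    c=np.array(r[0])/1000; print("yaw",np.arctan2(ex[1],ex[0]),c)
    for n in("top","scene"):
        z=np.load(f"/tmp/{n}0.npz"); im,P=z["im"],z["P"]
        q=(P[...,:2]-c); X=q@ex; Y=q@ey; Z=P[...,2]
        near=(abs(X)<.35)&(abs(Y)<.35)
        for k in(-1,0,1):
            a=near&(abs(Y-.122*k)<.055)&(X<-.095)&(X>-.25)&(Z>.03)
            # front block: highest pts
            zz=Z[a]; top=np.percentile(zz,95); t=a&(Z>top-.006)
            print(n,k,"ztop",top.round(4),"xmin",np.percentile(X[a],1).round(4),np.percentile(X[a],3).round(4),"rimX",np.percentile(X[t],2).round(4),"Y",np.percentile(Y[t],[1,99]).round(4))
        a=near&(Z>.012)&~((abs(X)<.1)&(abs(Y)<.19)&(Z<.112))&~((X<-.09)&(X>-.24)&(abs(Y)<.18))
        N,l,s,cc=cv2.connectedComponentsWithStats(a.astype(np.uint8))
        for i in range(1,N):
            if s[i,4]>40:
                w=l==i; print(" obj",np.c_[np.nanpercentile(P[w],[2,50,98],axis=0)].round(3).tolist(),"rack",np.median(X[w]).round(3),np.median(Y[w]).round(3),"px",cc[i].round())
E
python3 m.py
```

```text
((663.9530639648438, 254.30313110351562), (182.0204315185547, 891.0255737304688), 5.1424560546875) 0.10617231238381175
[[ 0.5333768   0.68986523]
 [ 0.61324155 -0.19757387]
 [ 0.7945293  -0.18125898]
 [ 0.7146646   0.7061801 ]]
yaw 0.08975282 [0.66395306 0.25430313]
top -1 ztop 0.101 xmin -0.1875 -0.1867 rimX -0.1014 Y [-0.176  -0.0942]
top 0 ztop 0.0792 xmin -0.1272 -0.1257 rimX -0.1226 Y [-0.0136  0.0335]Traceback (most recent call last):
  File "m.py", line 22, in <module>
    zz=Z[a]; top=np.percentile(zz,95); t=a&(Z>top-.006)
                 ~~~~~~~~~~~~~^^^^^^^
    return _quantile_unchecked(
        a, q, axis, out, overwrite_input, method, keepdims, weights)
    return _ureduce(a,
                    func=_quantile_ureduce_func,
    ...<5 lines>...
                    overwrite_input=overwrite_input,
                    method=method)
    r = func(a, **kwargs)
    result = _quantile(arr,
                       quantiles=q,
    ...<2 lines>...
                       out=out,
                       weights=wgt)
    slices_having_nans = np.isnan(arr[-1, ...])
                                  ~~~^^^^^^^^^
IndexError: index -1 is out of bounds for axis 0 with size 0
```

```bash
sed -i 's/m=(h\[...,0\]<25)/m=(h[...,0]>8)\&(h[...,0]<25)/; s/    n,l,s,c=cv2.*/    mm=cv2.morphologyEx(m.astype(np.uint8),cv2.MORPH_CLOSE,np.ones((5,5))); n,l,s,c=cv2.connectedComponentsWithStats(mm)/; s/    m=np.isin.*/    m=m\&(l==1+s[1:,4].argmax())/' m.py; python3 m.py
```

```text
((687.3660278320312, -8.247467041015625), (180.3922119140625, 363.99755859375), 4.7587409019470215) 0.10645227901002108
[[ 0.5823822   0.16564125]
 [ 0.61257946 -0.19710158]
 [ 0.7923499  -0.18213618]
 [ 0.7621526   0.18060665]]
yaw 0.08305552 [ 0.68736603 -0.00824747]
top -1 ztop 0.1012 xmin -0.1745 -0.1736 rimX -0.1017 Y [-0.1687 -0.075 ]
top 0 ztop 0.1018 xmin -0.1631 -0.1617 rimX -0.1633 Y [-0.0517  0.0503]
top 1 ztop 0.101 xmin -0.1881 -0.1873 rimX -0.102 Y [0.0745 0.1687]
 obj [[0.908, -0.223, 0.019], [0.974, -0.134, 0.034], [1.053, -0.019, 0.084]] rack 0.276 -0.149 px [390.  45.]
 obj [[0.908, -0.335, 0.016], [0.984, -0.292, 0.039], [1.057, -0.255, 0.084]] rack 0.272 -0.308 px [460.  41.]
 obj [[0.908, 0.016, 0.017], [0.962, 0.12, 0.034], [1.027, 0.22, 0.083]] rack 0.285 0.105 px [282.  48.]
 obj [[0.907, 0.253, 0.016], [0.953, 0.302, 0.035], [1.01, 0.363, 0.083]] rack 0.291 0.288 px [204.  50.]
 obj [[0.702, -0.069, 0.116], [0.719, -0.046, 0.166], [0.747, -0.024, 0.169]] rack 0.029 -0.04 px [355. 135.]
 obj [[0.685, 0.091, 0.112], [0.717, 0.117, 0.145], [0.732, 0.137, 0.158]]
[... 1184 characters left out ...]
[0.453, 0.262, 0.026]] rack -0.242 0.26 px [439. 190.]
 obj [[0.707, -0.067, 0.114], [0.737, -0.041, 0.157], [0.751, -0.023, 0.167]] rack 0.048 -0.037 px [264. 218.]
 obj [[0.543, 0.23, 0.014], [0.579, 0.256, 0.062], [0.591, 0.281, 0.077]] rack -0.086 0.273 px [438. 234.]
 obj [[0.685, 0.092, 0.113], [0.704, 0.114, 0.14], [0.733, 0.137, 0.156]] rack 0.026 0.12 px [351. 237.]
 obj [[0.911, -0.329, 0.026], [0.974, -0.17, 0.033], [1.057, -0.016, 0.081]] rack 0.273 -0.185 px [145. 336.]
 obj [[0.909, 0.016, 0.027], [0.935, 0.088, 0.032], [1.01, 0.216, 0.081]] rack 0.257 0.075 px [291. 374.]
 obj [[0.907, 0.254, 0.029], [0.912, 0.279, 0.073], [0.934, 0.325, 0.082]] rack 0.248 0.267 px [406. 393.]
```

Call:
{"op": "send_rows", "data": {"targets": [[0, 0.028, -0.0403, 0, 0.137], [0, 0.028, -0.0403, 0, 0.137], [0, 0.028, -0.0403, 0, 0.136], [0, 0.028, -0.0403, 0, 0], [0, 0.028, -0.0403, 0, 0]], "grip_force": 20}}

```text
time: 0.6
tool_pos: [0.305, 0.3005, 0.1979]
tool_rot: [-3.142, -0.0, -3.079]
contact_force: [1.4, 0.2, 0.0]
opening: 0.0562
grip_force: 0.0
```

Call:
{"op": "send_rows", "data": {"targets": [[0, 0.028, -0.0403, 0, 0], [0, 0.028, -0.0403, 0, 0], [0, 0.028, -0.0403, 0, 0], [0, 0.028, -0.0403, 0, 0], [0, 0.028, -0.0403, 0, 0]]}}

```text
time: 1.1
tool_pos: [0.4452, 0.0988, 0.198]
tool_rot: [3.141, -0.0, -3.08]
contact_force: [0.4, 1.2, -0.1]
opening: 0.0162
grip_force: 0.0
```

Call:
{"op": "send_rows", "data": {"targets": [[0, 0, 0, 0, 0], [0, 0, 0, 0, 0], [0, 0, 0, 0, 0]]}}

```text
time: 1.4
tool_pos: [0.4437, 0.1015, 0.1979]
tool_rot: [3.141, -0.001, -3.079]
contact_force: [-0.0, 0.8, 0.1]
opening: 0.0006
grip_force: 0.0
```

Call:
{"op": "send_rows", "data": {"targets": [[0, 0.002, -0.005, -0.04, 0.02], [0, 0, 0, -0.04, 0], [0, 0, 0, -0.04, 0], [0, 0, 0, -0.031, 0], [0, 0, 0, 0, 0]]}}

```text
time: 1.9
tool_pos: [0.4427, 0.0971, 0.0441]
tool_rot: [3.141, -0.008, -3.057]
contact_force: [0.1, -0.4, 0.6]
opening: 0.0008
grip_force: 0.0
```

Call:
{"op": "send_rows", "data": {"targets": [[0, 0.015, 0.0012, 0.002, 0], [0, 0.015, 0.0012, 0, 0], [0, 0.015, 0.0012, 0, 0], [0, 0.015, 0.0012, 0, 0], [0, 0.015, 0.0012, 0, 0]]}}

```text
time: 2.4
tool_pos: [0.5227, 0.1031, 0.0514]
tool_rot: [3.141, 0.002, -3.058]
contact_force: [-0.7, -0.2, -0.3]
opening: 0.0005
grip_force: 0.0
```

Call:
{"op": "send_rows", "data": {"targets": [[0, 0.012, 0.001, 0, 0], [0, 0.012, 0.001, 0, 0], [0, 0.01, 0.0008, 0, 0], [0, 0.006, 0.0005, 0, 0], [0, 0, 0, 0, 0]]}}

```text
time: 2.9
tool_pos: [0.5623, 0.1055, 0.0499]
tool_rot: [3.142, 0.001, -3.059]
contact_force: [0.1, -0.5, 0.4]
opening: 0.0007
grip_force: 0.0
```

```bash
cat > fr.py <<'E'
from h import *
def state():
    c=np.array([.68737,-.00825]); a=.083; ex=np.array([np.cos(a),np.sin(a)]); ey=np.array([-ex[1],ex[0]])
    o=observe(); t=np.array(o["tool_pos"]); q=t[:2]-c; print("tool rack",(q@ex).round(4),(q@ey).round(4),t[2].round(4),"F",np.round(o["contact_force"],1))
    for n in("top","scene"):
        im,P=cloud(n); q=P[...,:2]-c; X=q@ex; Y=q@ey; Z=P[...,2]
        for k in(-1,0,1):
          for lo,hi in((.036,.058),(.080,.102)):
            m=(abs(Y-.122*k)<.05)&(abs(Y-(t[:2]-c)@ey)>.03)&(X<-.095)&(X>-.26)&(Z>lo)&(Z<hi)
            if m.sum()>15: print(n,k,lo,m.sum(),"front X",np.percentile(X[m],2).round(4))
    return im
if __name__=="__main__":
    import sys; im=state(); cv2.imwrite(f"pics/{sys.argv[1]}.png",im[...,::-1])
E
python3 fr.py s1
```

```text
tool rack -0.1152 0.1238 0.0499 F [ 0.1 -0.5  0.4]
top -1 0.036 294 front X -0.1746
top -1 0.08 161 front X -0.1018
top 0 0.08 307 front X -0.1635
top 1 0.036 115 front X -0.1875
scene -1 0.036 435 front X -0.1754
scene -1 0.08 87 front X -0.1039
scene 0 0.08 389 front X -0.1639
scene 1 0.036 122 front X -0.1832
scene 1 0.08 37 front X -0.1029
```

View pics/s1.png

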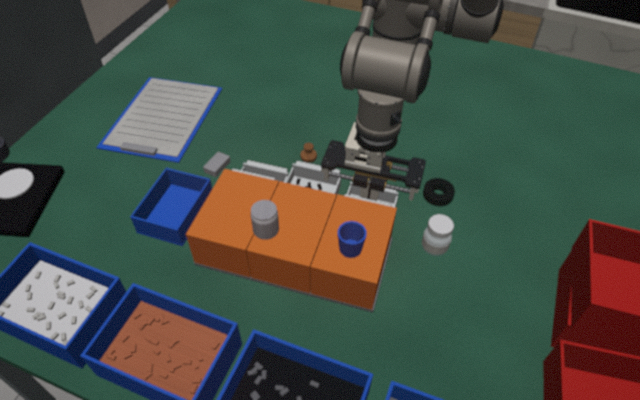

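The low drawer didn't move because the tip rode over its block. I'll back out, go lower and push slowly.

Call:
{"op": "send_rows", "data": {"targets": [[0, 0, 0, 0.03, 0], [0, 0, 0, 0.02, 0], [0, -0.04, -0.0033, 0, 0], [0, -0.04, -0.0033, 0, 0], [0, -0.04, -0.0033, 0, 0]]}}

```text
time: 3.5
tool_pos: [0.4394, 0.095, 0.0991]
tool_rot: [3.141, -0.0, -3.06]
contact_force: [0.1, -0.3, 1.1]
opening: 0.0004
grip_force: 0.0
```

Call:
{"op": "send_rows", "data": {"targets": [[0, 0, 0, 0, 0], [0, 0, 0, -0.03, 0], [0, 0, 0, -0.026, 0], [0, 0, 0, 0, 0], [0, 0, 0, 0, 0]]}}

```text
time: 4.0
tool_pos: [0.4416, 0.0951, 0.0434]
tool_rot: [3.141, -0.001, -3.06]
contact_force: [0.7, 0.5, -0.3]
opening: 0.0004
grip_force: 0.0
```

Call:
{"op": "send_rows", "data": {"targets": [[0, 0.007, 0.0006, 0, 0], [0, 0.007, 0.0006, 0, 0], [0, 0.007, 0.0006, 0, 0], [0, 0.007, 0.0006, 0, 0], [0, 0.006, 0.0005, 0, 0]]}}

```text
time: 4.5
tool_pos: [0.4765, 0.0981, 0.0433]
tool_rot: [3.142, 0.001, -3.06]
contact_force: [-0.0, 0.6, 0.2]
opening: 0.0009
grip_force: 0.0
```

Call:
{"op": "send_rows", "data": {"targets": [[0, 0.005, 0.0004, 0, 0], [0, 0.005, 0.0004, 0, 0], [0, 0.005, 0.0004, 0, 0], [0, 0.005, 0.0004, 0, 0], [0, 0.005, 0.0004, 0, 0]]}}

```text
time: 5.0
tool_pos: [0.5009, 0.1, 0.0431]
tool_rot: [3.141, -0.0, -3.06]
contact_force: [-0.0, -0.0, 0.1]
opening: 0.0002
grip_force: 0.0
```

```bash
python3 fr.py s2
```

```text
tool rack -0.1768 0.1234 0.0431 F [-0.  -0.   0.1]
top -1 0.036 299 front X -0.1746
top -1 0.08 162 front X -0.1019
top 0 0.08 262 front X -0.1634
top 1 0.08 65 front X -0.1021
scene -1 0.036 433 front X -0.1755
scene -1 0.08 87 front X -0.1034
scene 0 0.08 519 front X -0.1641
scene 1 0.036 194 front X -0.1898
scene 1 0.08 37 front X -0.103
```

Run:
```python
from h import *
c=np.array([.68737,-.00825]); a=.083; ex=np.array([np.cos(a),np.sin(a)]); ey=np.array([-ex[1],ex[0]])
for n in("top","scene"):
    z=np.load(f"/tmp/{n}0.npz"); P=z["P"]; q=P[...,:2]-c; X=q@ex; Y=q@ey
    for k in(-1,0,1):
        print(n,k,[(round(x,3),np.percentile(P[...,2][w],[10,50,90]).round(3).tolist()) for x in np.arange(-.196,-.10,.004) if (w:=(abs(Y-.122*k)<.04)&(abs(X-x)<.002)&(P[...,2]>.005)).sum()>3])
im,P=cloud("scene"); cv2.imwrite("pics/s3.png",cv2.resize(im[90:240,200:460,::-1],None,fx=3,fy=3,interpolation=2))
```

```text
top -1 [(np.float64(-0.196), [0.005, 0.006, 0.007]), (np.float64(-0.192), [0.005, 0.005, 0.006]), (np.float64(-0.184), [0.005, 0.005, 0.005]), (np.float64(-0.18), [0.006, 0.007, 0.007]), (np.float64(-0.176), [0.007, 0.055, 0.057]), (np.float64(-0.172), [0.055, 0.056, 0.058]), (np.float64(-0.168), [0.055, 0.056, 0.058]), (np.float64(-0.164), [0.054, 0.057, 0.058]), (np.float64(-0.16), [0.056, 0.057, 0.059]), (np.float64(-0.156), [0.022, 0.024, 0.025]), (np.float64(-0.152), [0.022, 0.024, 0.026]), (np.float64(-0.148), [0.022, 0.024, 0.029]), (np.float64(-0.144), [0.022, 0.024, 0.031]), (np.float64(-0.14), [0.022, 0.024, 0.03]), (np.float64(-0.136), [0.022, 0.024, 0.029]), (np.float64(-0.132), [0.022, 0.024, 0.028]), (np.float64(-0.128), [0.022, 0.024, 0.026]), (np.float64(-0.124), [0.022, 0.024, 0.028]), (np.float64(-0.12), [0.022, 0.023, 0.029]), (np.float64(-0.116), [0.022, 0.026, 0.031]), (np.float64(-0.112), [0.022, 0.029, 0.033]), (np.float64(-0.108), [0.022, 0.024, 0.032]), (np.float64(-0.104), [0.021, 0.024, 0.031])]
top 0 [(np.float64(-0.196), [0.005, 0.005, 0.006]), (np.float6
[... 2364 characters left out ...]
0.068, 0.085, 0.1]), (np.float64(-0.148), [0.066, 0.083, 0.098]), (np.float64(-0.144), [0.064, 0.066, 0.068]), (np.float64(-0.14), [0.064, 0.067, 0.07]), (np.float64(-0.136), [0.064, 0.066, 0.071]), (np.float64(-0.132), [0.064, 0.067, 0.074]), (np.float64(-0.128), [0.065, 0.067, 0.074]), (np.float64(-0.124), [0.067, 0.072, 0.075])]
scene 1 [(np.float64(-0.192), [0.052, 0.052, 0.053]), (np.float64(-0.188), [0.053, 0.054, 0.056]), (np.float64(-0.184), [0.053, 0.055, 0.057]), (np.float64(-0.18), [0.052, 0.055, 0.057]), (np.float64(-0.176), [0.024, 0.039, 0.055]), (np.float64(-0.172), [0.022, 0.04, 0.055]), (np.float64(-0.168), [0.024, 0.024, 0.026]), (np.float64(-0.104), [0.096, 0.097, 0.098])]
```

View pics/s3.png

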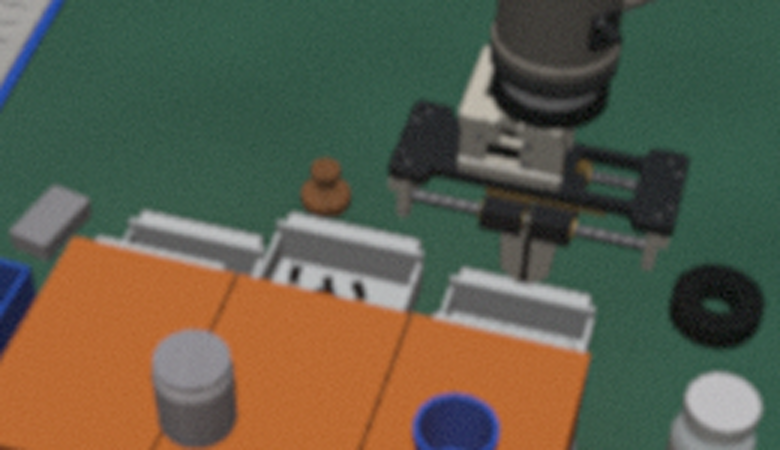

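The crop shows the closed fingertips at about (525,280) meeting the left block's outer edge, and the drawer unmoved. I'll check where the tool actually projects.

Run:
```python
from h import *
o=observe(); t=np.array(o["tool_pos"]); print(t,o["contact_force"])
def proj(n,p):
    c=calibration(n); q=np.array(c["world_to_cam"])@np.r_[p,1]; x,y=q[0]/-q[2],-q[1]/-q[2]; s=1+c["k1"]*(x*x+y*y); K=np.array(c["intrinsics"]); return K[0,0]*x*s+K[0,2],K[1,1]*y*s+K[1,2]
for n in("scene","top"):
    for dz in(0,.02,.04): print(n,dz,proj(n,t+[0,0,dz]))
    im,P=cloud(n); cc=np.array([.68737,-.00825]); a=.083; ex=np.array([np.cos(a),np.sin(a)]); ey=np.array([-ex[1],ex[0]])
    q=P[...,:2]-cc; X=q@ex; Y=q@ey
    for x in np.arange(-.208,-.09,.004):
        w=(abs(Y-.122)<.055)&(abs(X-x)<.002)&(P[...,2]>.01)&(P[...,2]<.1)
        if w.sum()>3: print(n,x.round(3),w.sum(),np.percentile(P[...,2][w],[10,50,90]).round(3),np.percentile(Y[w],[5,50,95]).round(3))
```

```text
[0.50075812 0.10001632 0.04303422] [ 0.60492072 -1.25624321 -0.67060857]
scene 0 (np.float64(374.04565787063007), np.float64(190.9795193518107))
scene 0.02 (np.float64(374.86139801178643), np.float64(184.686517988894))
scene 0.04 (np.float64(375.69856901249125), np.float64(178.2199992715286))
scene -0.188 49 [0.053 0.054 0.056] [0.078 0.118 0.165]
scene -0.184 57 [0.053 0.055 0.057] [0.079 0.123 0.166]
scene -0.18 57 [0.044 0.055 0.057] [0.077 0.119 0.164]
scene -0.176 392 [0.023 0.041 0.055] [0.076 0.123 0.167]
scene -0.172 258 [0.023 0.043 0.087] [0.075 0.121 0.167]
scene -0.168 78 [0.048 0.089 0.097] [0.105 0.123 0.142]
scene -0.164 10 [0.023 0.036 0.046] [0.069 0.119 0.174]
scene -0.16 7 [0.044 0.047 0.05 ] [0.071 0.172 0.174]
scene -0.156 4 [0.038 0.044 0.048] [0.07  0.071 0.159]
scene -0.152 6 [0.046 0.047 0.05 ] [0.069 0.173 0.174]
scene -0.104 24 [0.096 0.097 0.099] [0.082 0.123 0.162]
scene -0.1 53 [0.097 0.098 0.1  ] [0.079 0.12  0.163]
scene -0.096 11 [0.099 0.099 0.1  ] [0.08  0.128 0.166]
top 0 (np.float64(282.12204400818007), np.float64(247.18723421082373))
top 0.02 (np.float64(280.97226632521574), np.float64(247.20103580659145))
top 0.04 (np.float64(279.76575011845057), np.float64(247.2155248077259))
top -0.14 8 [0.022 0.037 0.049] [0.069 0.072 0.077]
top -0.136 10 [0.022 0.024 0.049] [0.069 0.073 0.079]
top -0.132 11 [0.022 0.025 0.051] [0.069 0.075 0.081]
top -0.128 7 [0.022 0.026 0.051] [0.069 0.075 0.081]
top -0.124 14 [0.023 0.024 0.049] [0.069 0.078 0.084]
top -0.12 16 [0.023 0.024 0.045] [0.069 0.078 0.086]
top -0.116 17 [0.022 0.024 0.042] [0.069 0.079 0.086]
top -0.112 14 [0.022 0.024 0.046] [0.07  0.077 0.086]
top -0.108 19 [0.022 0.024 0.036] [0.069 0.081 0.093]
top -0.104 68 [0.022 0.028 0.094] [0.075 0.135 0.172]
top -0.1 119 [0.023 0.032 0.099] [0.075 0.125 0.17 ]
top -0.096 90 [0.023 0.036 0.1  ] [0.072 0.113 0.167]
top -0.092 58 [0.051 0.099 0.1  ] [0.071 0.108 0.169]
```

Call:
{"op": "send_rows", "data": {"targets": [[0, 0, 0, 0.03, 0], [0, -0.03, -0.0025, 0.025, 0], [0, -0.03, -0.0025, 0, 0], [0, 0, 0, 0, 0], [0, 0, 0, 0, 0]]}}

```text
time: 5.75
tool_pos: [0.4405, 0.095, 0.0985]
tool_rot: [3.142, 0.001, -3.06]
contact_force: [0.4, -0.5, 0.8]
opening: 0.0
grip_force: 0.0
```

Run:
```python
from h import *
o=observe(); t=np.array(o["tool_pos"]); print(t,o["opening"])
im,P=cloud("scene"); w=(np.linalg.norm(P[...,:2]-t[:2],axis=-1)<.04)&(P[...,2]>.02)
for z in np.arange(t[2]-.02,t[2]+.08,.004):
    m=w&(abs(P[...,2]-z)<.002)
    if m.sum()>2: print((z-t[2]).round(3),m.sum(),np.percentile(P[m][:,0]-t[0],[5,50,95]).round(3),np.percentile(P[m][:,1]-t[1],[5,95]).round(3))
cv2.imwrite("pics/s4.png",cv2.resize(im[90:240,280:440,::-1],None,fx=4,fy=4,interpolation=2))
```

```text
[0.44052056 0.09504011 0.09848853] 3.828057980592421e-05
0.032 8 [0.005 0.007 0.008] [-0.006  0.006]
0.036 10 [0.007 0.009 0.011] [-0.007  0.008]
0.04 23 [0.006 0.009 0.011] [-0.012  0.011]
0.044 24 [0.006 0.009 0.012] [-0.013  0.015]
0.048 25 [0.007 0.008 0.01 ] [-0.015  0.016]
0.052 22 [0.006 0.009 0.011] [-0.015  0.013]
0.056 23 [0.005 0.009 0.012] [-0.017  0.017]
0.06 28 [0.007 0.009 0.011] [-0.014  0.014]
0.064 23 [0.006 0.008 0.011] [-0.017  0.017]
0.068 28 [0.006 0.01  0.011] [-0.016  0.015]
0.072 33 [0.005 0.009 0.012] [-0.017  0.017]
0.076 17 [0.005 0.01  0.011] [-0.017  0.015]
0.08 8 [0.005 0.01  0.012] [-0.011  0.013]
```

View pics/s4.png

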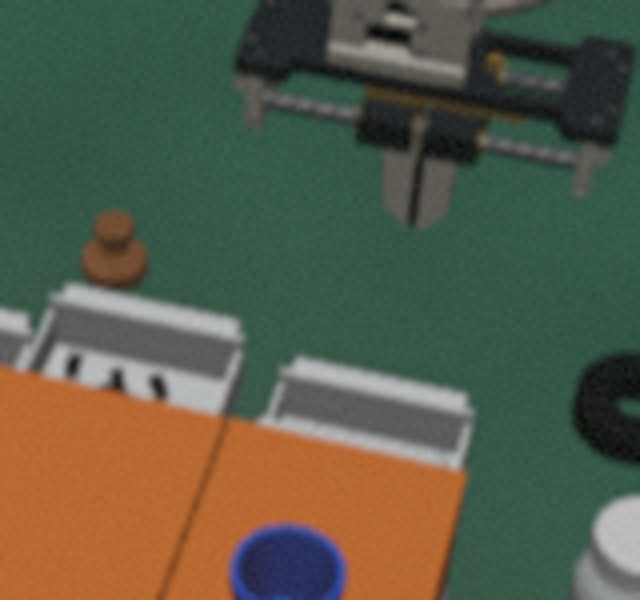

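The crop shows the visible fingertips at about (415,225), roughly 30 mm higher than the reported TCP. The tip really is above tool_pos, which explains the missed pushes. Next I measure how low the gripper body hangs.

Run:
```python
from h import *
o=observe(); t=np.array(o["tool_pos"])
a=.083; ex=np.array([np.cos(a),np.sin(a)]); ey=np.array([-ex[1],ex[0]])
for n in("scene","top"):
    im,P=cloud(n); q=P[...,:2]-t[:2]; X=q@ex;Y=q@ey;Z=P[...,2]-t[2]
    for y0 in np.arange(-.11,.111,.02):
        w=(abs(Y-y0)<.01)&(abs(X)<.06)&(Z>.0)
        if w.sum()>3: print(n,y0.round(2),w.sum(),"zlow",np.percentile(Z[w],[2,10,50]).round(3),"X",np.percentile(X[w],[2,98]).round(3), "X below .1", np.percentile(X[w&(Z<.1)],[2,98]).round(3) if (w&(Z<.1)).sum()>3 else "")
```

```text
scene -0.09 283 zlow [0.098 0.109 0.136] X [-0.036  0.036] X below .1 [0.022 0.037]
scene -0.07 324 zlow [0.107 0.112 0.137] X [-0.034  0.038] X below .1 
scene -0.05 667 zlow [0.11  0.133 0.196] X [-0.024  0.042] X below .1 
scene -0.03 1204 zlow [0.107 0.131 0.243] X [0.008 0.039] X below .1 
scene -0.01 1562 zlow [0.046 0.101 0.243] X [0.007 0.04 ] X below .1 [0.   0.03]
scene 0.01 1656 zlow [0.047 0.108 0.245] X [-0.013  0.04 ] X below .1 [0.005 0.033]
scene 0.03 1325 zlow [0.108 0.119 0.27 ] X [-0.025  0.041] X below .1 
scene 0.05 692 zlow [0.108 0.112 0.338] X [-0.028  0.046] X below .1 
scene 0.07 474 zlow [0.107 0.113 0.138] X [-0.035  0.035] X below .1 
scene 0.09 250 zlow [0.101 0.116 0.137] X [-0.035  0.036] X below .1 [0.034 0.034]
top -0.09 449 zlow [0.135 0.138 0.139] X [-0.036  0.035] X below .1 
top -0.07 1429 zlow [0.137 0.139 0.365] X [-0.044  0.035] X below .1 
top -0.05 2229 zlow [0.138 0.366 0.389] X [-0.058  0.039] X below .1 
top -0.03 1546 zlow [0.36  0.371 0.387] X [-0.04   0.038] X below .1 
top -0.01 1584 zlow [0.244 0.368 0.386] X [-0.039  0.039] X below .1 
top 0.01 1530 zlow [0.355 0.37  0.386] X [-0.038  0.04 ] X below .1 
top 0.03 1496 zlow [0.357 0.37  0.386] X [-0.039  0.041] X below .1 
top 0.05 2209 zlow [0.359 0.378 0.39 ] X [-0.058  0.044] X below .1 
top 0.07 44 zlow [0.106 0.37  0.38 ] X [-0.056  0.036] X below .1
```

Call:
{"op": "send_rows", "data": {"targets": [[0, 0, 0, -0.03, 0], [0, 0, 0, -0.03, 0], [0, 0.007, 0.0006, -0.024, 0], [0, 0.007, 0.0006, 0, 0], [0, 0.007, 0.0006, 0, 0]]}}

```text
time: 6.4
tool_pos: [0.4625, 0.0969, 0.0141]
tool_rot: [3.141, -0.001, -3.06]
contact_force: [0.3, -0.6, 0.6]
opening: 0.0003
grip_force: 0.0
```

Call:
{"op": "send_rows", "data": {"targets": [[0, 0.006, 0.0005, 0, 0], [0, 0.006, 0.0005, 0, 0], [0, 0.008, 0.0007, 0, 0], [0, 0.01, 0.0008, 0, 0], [0, 0.01, 0.0008, 0, 0]]}}

```text
time: 6.9
tool_pos: [0.5021, 0.1002, 0.0144]
tool_rot: [3.141, -0.0, -3.06]
contact_force: [-2.4, -0.2, 1.8]
opening: 0.0002
grip_force: 1.0
```

Call:
{"op": "send_rows", "data": {"targets": [[0, 0.01, 0.0008, 0, 0], [0, 0.01, 0.0008, 0, 0], [0, 0.01, 0.0008, 0, 0], [0, 0.01, 0.0008, 0, 0], [0, 0.01, 0.0008, 0, 0]]}}

```text
time: 7.4
tool_pos: [0.5523, 0.1043, 0.014]
tool_rot: [3.141, -0.0, -3.06]
contact_force: [-1.9, 0.4, 1.8]
opening: 0.0006
grip_force: 1.0
```

Call:
{"op": "send_rows", "data": {"targets": [[0, 0.005, 0.0004, 0, 0], [0, 0.005, 0.0004, 0, 0], [0, 0.003, 0.0002, 0, 0], [0, 0, 0, 0, 0]]}}

```text
time: 7.8
tool_pos: [0.5651, 0.1051, 0.014]
tool_rot: [-3.142, 0.001, -3.06]
contact_force: [-0.5, -0.2, -0.4]
opening: 0.0005
grip_force: 0.0
```

Call:
{"op": "send_rows", "data": {"targets": [[0, 0.002, 0.0002, 0, 0], [0, 0.001, 0.0001, 0, 0], [0, 0, 0, 0, 0]]}}

```text
time: 8.1
tool_pos: [0.5656, 0.1051, 0.0141]
tool_rot: [-3.141, -0.004, -3.06]
contact_force: [-6.7, -1.7, 4.7]
opening: 0.0004
grip_force: 3.7
```

Call:
{"op": "send_rows", "data": {"targets": [[0, -0.035, -0.003, 0, 0], [0, -0.035, -0.003, 0, 0], [0, -0.035, -0.003, 0, 0], [0, 0, 0, 0.04, 0], [0, 0, 0, 0.03, 0]]}}

```text
time: 8.6
tool_pos: [0.4612, 0.0963, 0.0851]
tool_rot: [-3.142, -0.001, -3.06]
contact_force: [1.3, -0.2, 1.0]
opening: 0.0003
grip_force: 0.0
```

Call:
{"op": "send_rows", "data": {"targets": [[0, 0.004, -0.0485, 0, 0], [0, 0.004, -0.0485, 0, 0], [0, 0.004, -0.0485, 0, 0], [0, 0.004, -0.0485, 0, 0], [0, 0.004, -0.0485, 0, 0]]}}

```text
time: 9.1
tool_pos: [0.4828, -0.1483, 0.0846]
tool_rot: [-3.141, 0.001, -3.06]
contact_force: [0.9, 1.2, 1.3]
opening: 0.0005
grip_force: 0.0
```

Call:
{"op": "send_rows", "data": {"targets": [[0, 0, 0, 0, 0], [0, 0, 0, -0.035, 0], [0, 0, 0, -0.035, 0], [0, 0, 0, 0, 0]]}}

```text
time: 9.5
tool_pos: [0.4796, -0.1443, 0.0108]
tool_rot: [3.137, -0.007, -3.06]
contact_force: [-0.4, 0.9, -0.2]
opening: 0.0007
grip_force: 0.0
```

```bash
python3 fr.py s5
```

```text
tool rack -0.2183 -0.1184 0.0108 F [-0.4  0.9 -0.2]
top -1 0.036 53 front X -0.1748
top -1 0.08 59 front X -0.1019
top 0 0.08 350 front X -0.1634
top 1 0.036 87 front X -0.1023
top 1 0.08 174 front X -0.1022
scene -1 0.036 172 front X -0.1759
scene -1 0.08 32 front X -0.1024
scene 0 0.08 517 front X -0.1637
scene 1 0.08 100 front X -0.104
```

Call:
{"op": "send_rows", "data": {"targets": [[0, 0.008, 0.0005, 0, 0], [0, 0.008, 0.0005, 0, 0], [0, 0.008, 0.0007, 0, 0], [0, 0.006, 0.0005, 0, 0], [0, 0.006, 0.0005, 0, 0]]}}

```text
time: 10.1
tool_pos: [0.519, -0.1433, 0.0144]
tool_rot: [-3.142, -0.0, -3.059]
contact_force: [-2.4, -1.2, 1.1]
opening: 0.0005
grip_force: 0.9
```

Call:
{"op": "send_rows", "data": {"targets": [[0, 0.01, 0.0008, 0, 0], [0, 0.01, 0.0008, 0, 0], [0, 0.01, 0.0008, 0, 0], [0, 0.01, 0.0008, 0, 0], [0, 0.01, 0.0008, 0, 0]]}}

```text
time: 10.6
tool_pos: [0.5693, -0.1391, 0.0139]
tool_rot: [3.141, -0.0, -3.06]
contact_force: [-2.2, 1.2, 1.4]
opening: 0.0004
grip_force: 1.0
```

Call:
{"op": "send_rows", "data": {"targets": [[0, 0.007, 0.0006, 0, 0], [0, 0.005, 0.0004, 0, 0], [0, 0.003, 0.0002, 0, 0], [0, 0.003, 0.0002, 0, 0], [0, 0, 0, 0, 0]]}}

```text
time: 11.1
tool_pos: [0.5863, -0.138, 0.0139]
tool_rot: [3.141, -0.001, -3.06]
contact_force: [-2.6, 1.6, -1.5]
opening: 0.0002
grip_force: 0.9
```

Call:
{"op": "send_rows", "data": {"targets": [[0, 0.002, 0.0002, 0, 0], [0, 0.001, 0.0001, 0, 0], [0, 0, 0, 0, 0]]}}

```text
time: 11.4
tool_pos: [0.586, -0.1379, 0.0139]
tool_rot: [3.14, -0.007, -3.06]
contact_force: [-15.5, -2.1, 7.5]
opening: 0.0003
grip_force: 7.5
```

Call:
{"op": "send_rows", "data": {"targets": [[0, -0.02, -0.002, 0, 0], [0, -0.03, -0.002, 0, 0], [0, 0, 0, 0.035, 0], [0, 0, 0, 0.035, 0], [0, 0, 0, 0.035, 0]]}}

```text
time: 11.9
tool_pos: [0.5398, -0.1421, 0.1207]
tool_rot: [-3.141, 0.002, -3.061]
contact_force: [1.0, -0.6, 0.2]
opening: 0.0003
grip_force: 0.0
```

Call:
{"op": "send_rows", "data": {"targets": [[0, 0.008, 0.031, 0, 0], [0, 0.008, 0.031, 0, 0], [0, 0.01, 0.031, 0, 0], [0, 0.01, 0.03, 0, 0], [0, 0, 0, 0, 0]]}}

```text
time: 12.4
tool_pos: [0.577, -0.0155, 0.1196]
tool_rot: [3.141, 0.003, -3.057]
contact_force: [0.6, -0.7, -0.4]
opening: 0.0003
grip_force: 0.0
```

```bash
python3 fr.py s6
```

```text
tool rack -0.1106 0.0019 0.1196 F [ 0.6 -0.7 -0.4]
top -1 0.08 40 front X -0.1018
top 0 0.08 127 front X -0.1634
top 1 0.036 34 front X -0.1024
top 1 0.08 81 front X -0.1022
scene -1 0.08 89 front X -0.1036
scene 0 0.08 200 front X -0.1634
scene 1 0.08 101 front X -0.1041
```

Call:
{"op": "send_rows", "data": {"targets": [[0, -0.006, -0.002, -0.01, 0], [0, 0, 0, -0.02, 0], [0, 0, 0, -0.02, 0], [0, 0, 0, -0.016, 0], [0, 0, 0, 0, 0]]}}

```text
time: 13.0
tool_pos: [0.5679, -0.0218, 0.0512]
tool_rot: [3.141, -0.004, -3.062]
contact_force: [-0.8, 0.5, -0.2]
opening: 0.0002
grip_force: 0.0
```

Call:
{"op": "send_rows", "data": {"targets": [[0, -0.008, -0.0007, 0, 0], [0, -0.006, -0.0005, 0, 0], [0, -0.006, -0.0005, 0, 0], [0, -0.006, -0.0005, 0, 0], [0, -0.006, -0.0005, 0, 0]]}}

```text
time: 13.5
tool_pos: [0.5378, -0.0237, 0.0539]
tool_rot: [-3.141, 0.002, -3.06]
contact_force: [1.0, -0.8, 0.4]
opening: 0.0005
grip_force: 0.9
```

Call:
{"op": "send_rows", "data": {"targets": [[0, -0.008, -0.0007, 0, 0], [0, -0.008, -0.0007, 0, 0], [0, -0.008, -0.0007, 0, 0], [0, -0.007, -0.0006, 0, 0], [0, -0.005, -0.0004, 0, 0]]}}

```text
time: 14.0
tool_pos: [0.5007, -0.0264, 0.0531]
tool_rot: [3.141, -0.0, -3.06]
contact_force: [2.5, 0.1, -0.5]
opening: 0.0005
grip_force: 0.9
```

Call:
{"op": "send_rows", "data": {"targets": [[0, -0.004, -0.0003, 0, 0], [0, -0.003, -0.0003, 0, 0], [0, -0.001, -0.0001, 0, 0], [0, 0, 0, 0, 0]]}}

```text
time: 14.4
tool_pos: [0.4948, -0.027, 0.0531]
tool_rot: [3.141, 0.003, -3.06]
contact_force: [5.8, 2.1, -1.5]
opening: 0.0002
grip_force: 2.9
```

```bash
python3 fr.py s7
```

```text
tool rack -0.1935 -0.0027 0.0531 F [ 5.8  2.1 -1.5]
top -1 0.036 86 front X -0.1019
top -1 0.08 163 front X -0.1018
top 1 0.036 87 front X -0.1023
top 1 0.08 170 front X -0.1022
scene -1 0.08 87 front X -0.1033
scene 0 0.08 182 front X -0.2211
scene 1 0.08 102 front X -0.1031
```

Call:
{"op": "send_rows", "data": {"targets": [[0, 0.01, 0.0008, 0, 0], [0, 0.01, 0.0008, 0, 0], [0, 0, 0, 0.03, 0], [0, 0, 0, 0.04, 0], [0, 0, 0, 0.04, 0]]}}

```text
time: 15.0
tool_pos: [0.5134, -0.0255, 0.1638]
tool_rot: [3.141, -0.002, -3.06]
contact_force: [1.1, -0.2, 0.1]
opening: 0.0006
grip_force: 0.0
```

Call:
{"op": "send_rows", "data": {"targets": [[0, -0.04, 0, 0.03, 0], [0, -0.04, 0, 0.02, 0], [0, -0.04, 0, 0, 0], [0, 0, 0, 0, 0], [0, 0, 0, 0, 0]]}}

```text
time: 15.5
tool_pos: [0.3938, -0.0257, 0.2136]
tool_rot: [-3.141, 0.001, -3.06]
contact_force: [-0.6, 0.8, 0.4]
opening: 0.0001
grip_force: 0.0
```

```bash
python3 fr.py s8
```

```text
tool rack -0.294 0.007 0.2136 F [-0.6  0.8  0.4]
top -1 0.036 85 front X -0.1018
top -1 0.08 154 front X -0.1019
top 0 0.08 144 front X -0.2212
top 1 0.036 84 front X -0.1022
top 1 0.08 174 front X -0.1022
scene -1 0.08 88 front X -0.1048
scene 0 0.08 199 front X -0.2223
scene 1 0.08 100 front X -0.1039
```

View pics/s8.png

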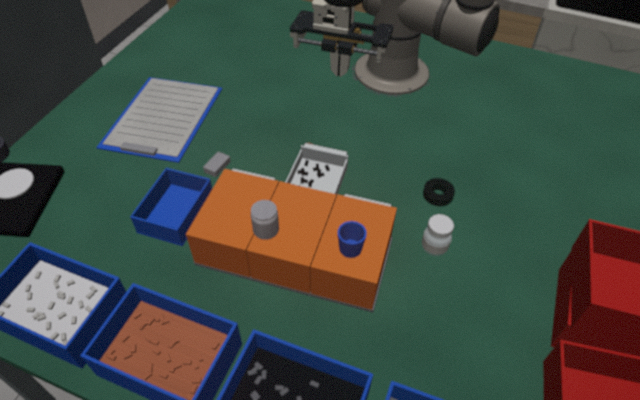

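The picture shows both low drawers shut, the middle top drawer fully open (about 320,165), the bystanders in place and the arm clear. The drawer front now hides the stamp, which the arm never came near.

```bash
python3 -c "
from cell import *
print(hand_in())"
```

```text
the job is handed in; nothing more can be done
None
```

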